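# Set the rotary tool's speed slide to the third click

## Robot

A 6-joint arm with a two-finger parallel gripper is mounted at the origin on a cart in front of the work surface, level with it; the furniture and walls round the work are solid. World frame = base frame: x ahead of the robot, y to its left, z up, the work surface at z = 0. Lengths are in m, angles in rad, forces in N, time in s.
With the tool pointing down it reaches from about 0.275 to 0.85 m from the base axis. Payload 5.2 kg.
Tool frame: the origin (TCP) lies on the centre line of the jaws, within the pads' length; the fingertips stand 19 mm ahead of it and the grasp point (between the pads) is the TCP (arm.tip_extent is the distance from the TCP to the fingertips, in m); z points along the fingers, y is the line along which they close (so a half turn about z gives the same grasp; the last joint's range is limited). The gripper opens to 85 mm and grips with 20 to 120 N. Pads are 22 mm wide; open, the fingers measure 114 mm over their backs; the gripper's body (76 mm by 85 mm) begins 54 mm behind the grasp point. The pads swing forward as they close: fully open they stand 13 mm farther back than shut.
Start: joints at [0.976, 0.259, 1.535, -0, 1.348, -0.203], TCP at [0.21, 0.508, 0.25] pointing down, gripper open.
Joint ranges: [-3.14, 3.14], [-0.91, 2.08], [0.19, 2.58], [-1.22, 4.36], [0.22, 2.71], [-3.12, 3.12]. Speed limits (rad/s): [2.57, 2.57, 3.14, 3.14, 3.14, 3.14].

## Interface

Orientations are given as a unit quaternion [x, y, z, w].
In Python, from cell import arm, move_gripper, solve_ik, viewer gives the robot as it stands. Calls block until the motion is done:
- arm.reach(position, orientation): joint-space move of the TCP to a pose.
- arm.movel(position, frame=None, v=0.15): straight line of the TCP; frame=None keeps the orientation; v is the mean speed in m/s.
- arm.set_joints(angles): joint-space move.
- move_gripper(opening, effort=None): opening from 0.0 (shut) to 1.0 (fully open); effort is the grip in N (None keeps the last); returns when the fingers have stopped.
- arm.wait(seconds).
- solve_ik(position, orientation): joint angles nearest the present ones, or None.
- viewer.camera(name): name is "side" or "top" or "wrist"; returns a dict with "color" (400x640x3 uint8, blue, green, red), "camera_matrix" (3x3 intrinsics, pixels), "cam_to_world" (4x4, takes a point from camera to world coordinates). Camera axes: x right, y down, z forward; pixel columns grow to the right and rows downward; lengths in m; the calibration is good to about 2 mm. A picture is of the moment at which its call begins. There is no depth.
A pose or a line that the arm cannot do raises arm.IKError and nothing moves.
- arm.job_done(): hands the job in; it is judged then, once.
Readings, each from a call of its own:
- arm.current_time_s(): time.
- arm.current_joint_positions(): joint angles.
- arm.current_qvel(): joint speeds.
- arm.current_joint_efforts(): joint torques, N m.
- arm.current_position(): TCP position.
- arm.current_tool_rot(): TCP orientation.
- arm.current_contact_force(): force on the tool from outside, world axes, zero at the start.
- arm.current_ft_torque(): the same for the moment, N m.
- arm.current_finger_gap(): opening from 0.0 (shut) to 1.0 (fully open).
- arm.current_gripper_force(): force on a finger pad.
Only numpy, scipy, OpenCV 4.12 (cv2) and the standard library are available. Lean on these libraries where they do the work, as an engineer would, in place of code of your own. Each camera call takes 0.05 s, during which the arm holds its last target. There are 200 camera calls.

## Task

On the controller whose lever is a flat paddle (not the one with the ball knob), push the lever back to its off stop, at the end nearer you with the longer mark, with the outside of your closed fingers, then push it away from you three clicks so that it rests in the third notch from off, never letting it run on past that notch. Only push, do not pinch the lever; leave the ball-knob controller and everything else on the bench where they are, and finish clear of the lever.

Things in the scene. Friction and masses are not known exactly. Their poses are not given: they have to be found in the camera images.
- speed_box: the controller to set, with the flat paddle lever: low grey bench controller, 72 x 118 x 45 mm (x, y, z), fixed, origin at the centre of its underside, z up; its own y axis runs along the slot in the top, from the off end (nearer the robot) to the far end. Five marks on the -x side of the slot show the notches, the one at off is longer. Stands left or right of the other one.
- speed_lever (a joint): paddle lever along the slot, m: 0 at the hard off stop, growing towards the box's +y to 0.060. Notches at 0 (off), 0.015, 0.030, 0.045 (third from off), 0.060. Starts in the first or second notch. Leaving a notch takes about 6 N; past the crest half way to the next (0.0375 before the third, 0.0525 after) it snaps into it by itself and stays.
- speed_lever_top (a point): centre of the top of the paddle, 83 mm above the bench. The paddle is black, 28 mm wide across the slot (box x), 10 mm thick along the slot (box y), and stands on a short stem from 48 mm to 83 mm above the bench. Finger pressure on both its 28 mm wide faces at once counts as pinching. At joint value q it lies at y = -0.030 + q, x = 0 in the box's frame.
- extraction_box: the other controller, to be left alone: low grey bench controller, 72 x 118 x 45 mm (x, y, z), fixed, origin at the centre of its underside, z up; its own y axis runs along the slot in the top, from the off end (nearer the robot) to the far end. Its lever is a 24 mm black ball on a thin stem, top 85 mm above the bench.
- extraction_lever (a joint): position of the ball-knob lever along its slot, m, same notches; must stay where it is
- loupe: bystander: black watchmaker's loupe, 37 x 37 x 32 mm, lying loose on the bench; origin at the centre of its underside
- parts_dish: bystander: round steel parts dish, 67 mm wide, 17 mm high, lying loose on the bench; origin at the centre of its underside
- solder_reel: bystander: small reel of solder, 70 x 58 x 42 mm, lying loose on the bench; origin at the centre of its underside
- hex_set: bystander: green folding hex key set, 23 x 78 x 20 mm, lying loose on the bench; origin at the centre of its underside
- red_case: bystander: flat red plastic case, 63 x 130 x 22 mm, lying loose on the bench; origin at the centre of its underside
- tape_roll: bystander: roll of tape lying flat, 69 x 66 x 18 mm, lying loose on the bench; origin at the centre of its underside
- extraction_lever_top (a point): top of the ball knob, 85 mm above the bench

How it is judged:
On the way, in this order (a step that is already met when the one before it is completed fails the run):
1. the paddle lever is pushed back to its off stop (value of joint speed_lever below 0.003 m), for 0.1 s.
2. the paddle lever rests in the third notch (value of joint speed_lever between 0.0415 and 0.0485 m), for 0.2 s.
At the end, for the whole second after the job is handed in: The paddle lever rests in the third notch from off (0.045 m, within 3.5 mm), after having been back at its off stop; the ball-knob lever is within 6 mm and every loose thing within 20 mm of where it was (all of step 2 and velocity of joint speed_lever between -0.005 and 0.005 m/s and distance of each of loupe, parts_dish, solder_reel, hex_set, red_case, tape_roll from where it was at the start of the episode below 0.02 m and distance of extraction_lever_top from where it was at the start of the episode below 0.006 m); the robot touches nothing.
It fails at once if the paddle lever runs past the third notch (value of joint speed_lever above 0.0525 m).
It fails at once if the paddle is pinched (contact force between the fingers and speed_lever_c0 above 1.5 N and contact force between the fingers and speed_lever_c1 above 1.5 N).
It fails at once if the ball-knob lever is moved (distance of extraction_lever_top from where it was at the start of the episode above 0.006 m).
It fails at once if a loose thing on the bench is moved or lifted (distance of any of loupe, parts_dish, solder_reel, hex_set, red_case, tape_roll from where it was at the start of the episode above 0.02 m).
It also fails if it takes over 61 s, if anything falls off the work surface, if the arm or the gripper's body presses on something with over 40 N, if the wrist force passes 120 N, or if a joint passes its speed limit or range.

## Working session

There is one attempt and no reset: what is moved stays moved. The work goes in short steps, each a Python script; the robot and the scene stay as the last script left them, time stands still between calls to the robot, and variables do not carry over. Pictures are saved under pics/ and viewed, at most 10 in all, crops included, and the job is handed in when it is done.

```bash
mkdir -p pics; ls; python3 - <<'E'
from cell import arm,viewer
import cv2,numpy as np
for n in("top","side"):
    c=viewer.camera(n); cv2.imwrite(f"pics/{n}0.png",c["color"]); np.savez(f"{n}0.npz",K=c["camera_matrix"],T=c["cam_to_world"])
    print(n,c["camera_matrix"].tolist(),c["cam_to_world"].round(3).tolist())
print(arm.current_time_s(),arm.current_tool_rot())
E
```

```text
pics
top [[484.35994376552117, 0.0, 318.4118481389622], [0.0, 484.35994376552117, 195.55757002687102], [0.0, 0.0, 1.0]] [[0.001, -0.997, 0.081, 0.431], [-1.0, -0.001, 0.002, -0.087], [-0.001, -0.081, -0.997, 1.388], [0.0, 0.0, 0.0, 1.0]]
side [[458.76784104502053, 0.0, 317.62689740209515], [0.0, 458.76784104502053, 204.8294660095247], [0.0, 0.0, 1.0]] [[-0.968, -0.163, 0.188, 0.354], [-0.249, 0.584, -0.773, 0.656], [0.016, -0.795, -0.606, 0.675], [0.0, 0.0, 0.0, 1.0]]
0.1 [ 1.94647928e-01  9.80872806e-01 -7.86928347e-04 -3.21960991e-04]
```

View pics/top0.png

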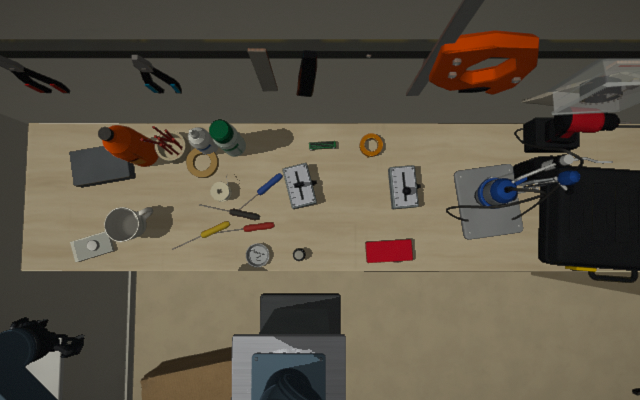

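View pics/side0.png

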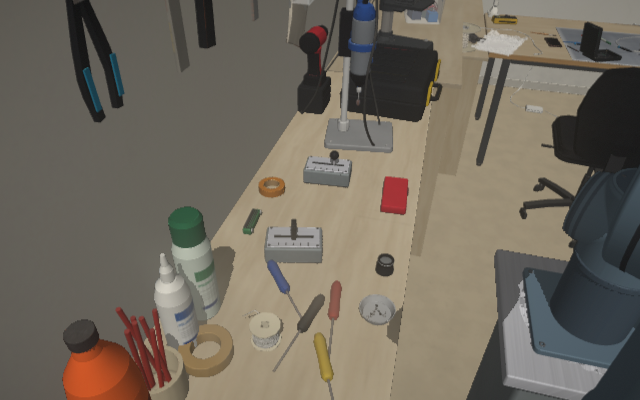

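The top view shows the paddle controller on the left, around px (300,186), and the ball-knob controller on the right, around (404,188). The hex set is beyond the paddle box at (323,146). The side view agrees, with the paddle at (294,230). Next I measure the paddle box and take a close look.

```bash
cat > h.py <<'E'
import numpy as np,cv2
def ray(K,T,uv,z):
    d=T[:3,:3]@np.linalg.inv(K)@np.array([uv[0],uv[1],1.]); o=T[:3,3]
    return o+d*(z-o[2])/d[2]
def proj(K,T,p):
    c=T[:3,:3].T@(np.asarray(p)-T[:3,3]); u=K@c; return u[:2]/u[2]
E
python3 - <<'E'
from h import *
from cell import arm,viewer,move_gripper,solve_ik
from scipy.spatial.transform import Rotation as R
d=np.load("top0.npz");K,T=d["K"],d["T"]
im=cv2.imread("pics/top0.png").astype(int)
sat=im.max(2)-im.min(2); m=((sat<30)&(im.min(2)>110)).astype(np.uint8)
m[:, :275]=0;m[:,330:]=0;m[:155]=0;m[220:]=0
cs,_=cv2.findContours(m,0,2); c=max(cs,key=cv2.contourArea)
r=cv2.minAreaRect(c); P=[ray(K,T,p,.045) for p in cv2.boxPoints(r)]
print(r,np.round(P,3)); ctr=np.mean(P,0); print(ctr)
E0=[np.linalg.norm(P[i]-P[(i+1)%4]) for i in range(2)];i=int(np.argmax(E0));e=P[(i+1)%4]-P[i];e=e*np.sign(e[0]);yaw=np.arctan2(e[1],e[0])
print("edges",E0,"yaw",yaw)
# tool down, tool x along slot or y along slot
for a in (0,np.pi/2,np.pi,-np.pi/2):
    q=(R.from_euler('z',yaw+a)*R.from_euler('x',np.pi)).as_quat()
    s=solve_ik([ctr[0]-.02,ctr[1],.25],q); print(a,q.round(3),None if s is None else np.round(s,2))
E
```

```text
((298.8823547363281, 185.02943420410156), (38.32062530517578, 22.070741653442383), 75.96376037597656) [[ 0.614  0.013  0.045]
 [ 0.629 -0.047  0.045]
 [ 0.525 -0.073  0.045]
 [ 0.51  -0.014  0.045]]
[ 0.56956171 -0.03035667  0.045     ]
edges [np.float64(0.06168745226877861), np.float64(0.10746176053796655)] yaw 0.2460586980683675
0 [0.992 0.123 0.    0.   ] [-0.26  0.26  1.53 -0.    1.35  1.07]
1.5707963267948966 [0.615 0.789 0.    0.   ] [-0.26  0.26  1.53  0.    1.35 -0.5 ]
3.141592653589793 [-0.123  0.992  0.    -0.   ] [-0.26  0.26  1.53  0.    1.35 -2.07]
-1.5707963267948966 [ 0.789 -0.615 -0.     0.   ] [-0.26  0.26  1.53 -0.    1.35  2.64]
```

```bash
python3 - <<'E'
from h import *
from cell import arm,viewer,move_gripper
q=[0.615,0.789,0,0]; q=np.array(q)/np.linalg.norm(q)
arm.movel([0.21,0.508,0.36])
arm.reach([0.52,-0.04,0.36],q)
move_gripper(0.0)
arm.reach([0.50,-0.045,0.27],q)
c=viewer.camera("wrist"); cv2.imwrite("pics/w1.png",c["color"]); np.savez("w1.npz",K=c["camera_matrix"],T=c["cam_to_world"])
print(c["cam_to_world"].round(3).tolist(),arm.current_time_s(),arm.current_finger_gap(),arm.current_position())
E
```

```text
[[0.97, 0.232, 0.068, 0.484], [0.241, -0.93, -0.276, 0.027], [-0.001, 0.285, -0.959, 0.394], [0.0, 0.0, 0.0, 1.0]] 4.5083 0.001016771754635685 [ 0.50138648 -0.0453682   0.27192462]
```

View pics/w1.png

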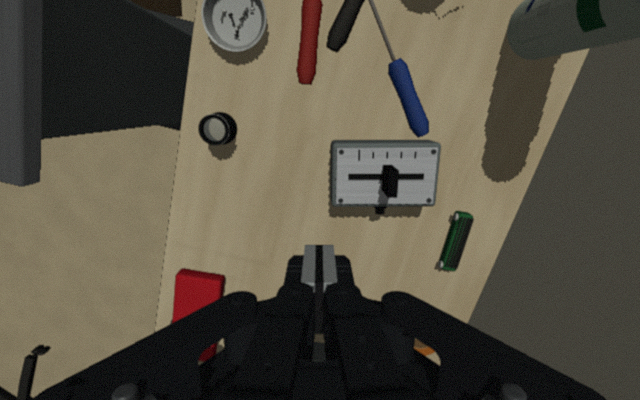

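The wrist view shows the paddle box around (385,174). The long off mark is on the left at (358,155), so image right points away from the robot. The paddle is around (390,180) and the closed fingers around (318,280).

```bash
python3 - <<'E'
from h import *
d=np.load("w1.npz");K,T=d["K"],d["T"]
im=cv2.imread("pics/w1.png"); g=im.astype(int)
x0,y0=320,130
b=g[130:225,320:450]; m=(((b.max(2)-b.min(2))<25)&(b.min(2)>75)).astype(np.uint8)
m=cv2.morphologyEx(m,3,np.ones((9,9)))
cs,_=cv2.findContours(m,0,2);c=max(cs,key=cv2.contourArea)+[x0,y0]
P=np.array([ray(K,T,p,.045)[:2] for p in c.reshape(-1,2)])
r=cv2.minAreaRect((P*1000).astype(np.float32)); print(r)
e=cv2.boxPoints(r); print(e)
for u in (358,372.5,387,401,415): print(ray(K,T,(u,155),.045).round(4))
for uv in ((384,195),(398,195),(384,166),(398,166),(391,180)): print(uv,ray(K,T,uv,.083).round(4))
cv2.imwrite("pics/w1c.png",cv2.resize(im[130:225,320:450],None,fx=6,fy=6,interpolation=cv2.INTER_CUBIC))
E
```

```text
((570.653076171875, -19.901187896728516), (113.07299041748047, 83.13150787353516), 14.030008316040039)
[[505.72635     6.7184687]
 [525.8799    -73.933136 ]
 [635.57983   -46.520844 ]
 [615.4263     34.13076  ]]
[ 0.537  -0.0123  0.045 ]
[ 0.5521 -0.0086  0.045 ]
[ 0.5671 -0.0048  0.045 ]
[ 0.5816 -0.0012  0.045 ]
[0.5961 0.0024 0.045 ]
(384, 195) [ 0.567  -0.0398  0.083 ]
(398, 195) [ 0.5804 -0.0364  0.083 ]
(384, 166) [ 0.5584 -0.0122  0.083 ]
(398, 166) [ 0.5715 -0.0089  0.083 ]
(391, 180) [ 0.5691 -0.0237  0.083 ]
```

View pics/w1c.png

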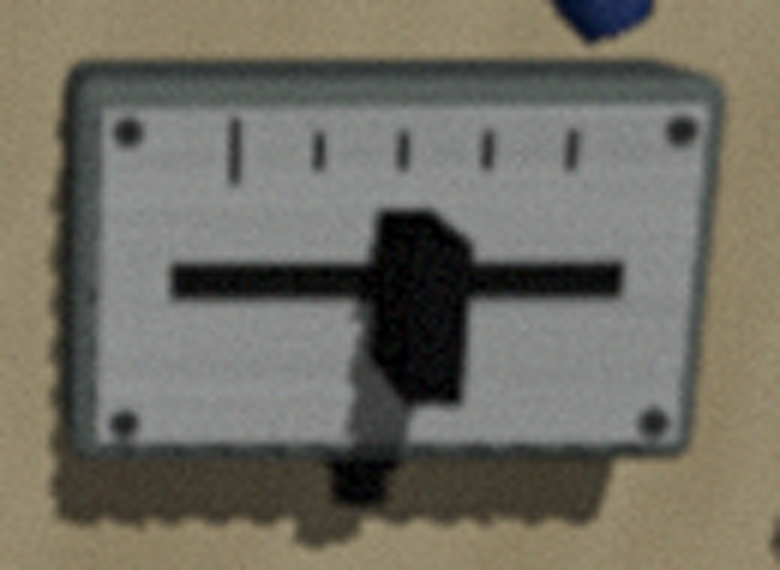

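The paddle's top face is centred at about px (392,183), in line with the middle mark, so the lever is in notch 2. The box centre comes out near (0.572, -0.027) with a yaw of 0.245. I'll push to off in small steps and watch the force.

```bash
cat >> h.py <<'E'
C=np.array([.572,-.027]);u=np.array([np.cos(.245),np.sin(.245)])
def at(s,z): return [*(C+s*u),z]
E
python3 - <<'E'
from h import *
from cell import arm
d=np.load("w1.npz")
print([ray(d["K"],d["T"],p,.045).round(4) for p in((348.7,177),(423.3,177))])
arm.movel(at(.042,.2)); arm.movel(at(.042,.12)); arm.movel(at(.042,.076),v=.06)
F=lambda: float(np.dot(arm.current_contact_force()[:2],u))
f0=F(); print("f0",f0,arm.current_contact_force(),arm.current_position())
s=.042
while s>-.022:
    s-=.002; arm.movel(at(s,.076),v=.03); arm.wait(.05)
    p=np.dot(arm.current_position()[:2]-C,u); f=F()-f0
    print(round(s,4),round(p,4),round(f,1))
    if s<-.004 and f>11: break
arm.wait(.2); print(F()-f0,arm.current_time_s())
E
```

```text
[array([ 0.5338, -0.0378,  0.045 ]), array([ 0.6126, -0.0182,  0.045 ])]
f0 0.5142868561457853 [ 0.51604131  0.05630001 -0.34135406] [ 0.61302933 -0.0168536   0.07620578]
0.04 0.0401 -0.2
0.038 0.0379 -0.2
0.036 0.0359 0.3
0.034 0.0339 -0.1
0.032 0.032 -1.0
0.03 0.03 -1.0
0.028 0.028 -0.2
0.026 0.026 0.3
0.024 0.024 -0.8
0.022 0.022 0.2
0.02 0.0199 0.0
0.018 0.0179 0.5
0.016 0.0168 4.1
0.014 0.0142 2.8
0.012 0.0113 0.4
0.01 0.0095 -0.0
0.008 0.0079 -0.7
0.006 0.006 -0.1
0.004 0.0039 -1.8
0.002 0.0022 1.1
-0.0 0.0008 4.8
-0.002 -0.0021 1.3
-0.004 -0.0049 -0.4
-0.006 -0.0063 -0.2
-0.008 -0.008 -0.5
-0.01 -0.0101 -0.2
-0.012 -0.012 -0.1
-0.014 -0.0128 4.3
-0.016 -0.0131 10.4
-0.018 -0.0133 16.9
16.934207649073056 16.3333
```

The lever is at the off stop: force climbs steadily at s = -0.013, after two clicks of 15 mm each. Next I go round to the near side, measure contact there, and push 41 mm from it.

```bash
python3 - <<'E'
from h import *
from cell import arm,viewer
arm.movel(at(-.008,.076),v=.05); arm.movel(at(-.008,.13)); arm.movel(at(-.072,.13)); arm.movel(at(-.072,.076),v=.08)
F=lambda: -float(np.dot(arm.current_contact_force()[:2],u))
arm.wait(.1); f0=F(); s=-.072; s0=None
while True:
    s+=.0015 if s0 is None else .002
    if s0 is not None and s>s0+.041: break
    arm.movel(at(s,.076),v=.03); arm.wait(.05)
    p=np.dot(arm.current_position()[:2]-C,u); f=F()-f0
    print(round(s,4),round(p,4),round(f,1))
    if s0 is None and f>2: s0=p-.0005; print("contact",s0)
    if s0 is None and s>-.04: print("no contact?");break
c=viewer.camera("wrist"); cv2.imwrite("pics/w2.png",c["color"]); print(arm.current_time_s())
E
```

```text
-0.0705 -0.0703 -0.8
-0.069 -0.069 0.0
-0.0675 -0.0675 -0.1
-0.066 -0.066 -0.7
-0.0645 -0.0645 0.2
-0.063 -0.0629 0.6
-0.0615 -0.0614 -0.4
-0.06 -0.06 0.1
-0.0585 -0.0585 -0.3
-0.057 -0.057 -0.5
-0.0555 -0.0555 -0.2
-0.054 -0.0539 0.6
-0.0525 -0.0525 -0.5
-0.051 -0.051 -0.2
-0.0495 -0.0499 3.3
contact -0.050387316612344406
-0.0475 -0.048 4.5
-0.0455 -0.0452 1.6
-0.0435 -0.0428 -1.0
-0.0415 -0.0413 -0.3
-0.0395 -0.0394 -0.5
-0.0375 -0.0374 -0.7
-0.0355 -0.0355 0.5
-0.0335 -0.0345 5.2
-0.0315 -0.0319 4.1
-0.0295 -0.0288 0.9
-0.0275 -0.0271 -0.4
-0.0255 -0.0254 -0.4
-0.0235 -0.0234 -0.8
-0.0215 -0.0215 -0.8
-0.0195 -0.0199 2.1
-0.0175 -0.0181 5.3
-0.0155 -0.0152 1.7
-0.0135 -0.0127 -0.1
-0.0115 -0.0113 -0.0
-0.0095 -0.0094 -0.4
29.2417
```

Three force peaks show three clicks. I'll back off, rise and check.

```bash
python3 - <<'E'
from h import *
from cell import arm,viewer
arm.movel(at(-.03,.076),v=.06); arm.movel(at(-.03,.16)); q=[0.615,0.789,0,0]
arm.movel([0.50,-0.045,0.27]); arm.wait(.3)
c=viewer.camera("wrist"); cv2.imwrite("pics/w3.png",cv2.resize(c["color"][110:240,300:460],None,fx=4,fy=4)); print(arm.current_time_s(),arm.current_contact_force())
E
```

```text
31.7333 [ 0.85098363 -0.57039753 -0.37322512]
```

View pics/w3.png

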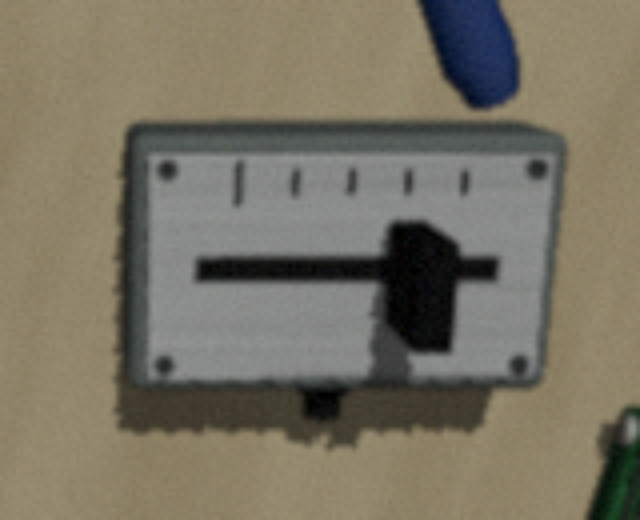

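The paddle (crop px about (405,240) at its base) lines up with the fourth mark (408,182), which is the third notch from off. The gripper is clear of it.

```bash
python3 -c "
from cell import arm
print(arm.job_done())"
```

```text
the job is handed in; nothing more can be done
None
```

The paddle lever was pushed back to its off stop, then three clicks away to the third notch. The last picture shows it resting there with the gripper clear, and the job is handed in; the judged result was not shown.

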